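Dock the power bank on the sloped charging stand

ROBOT

A 6-joint arm with a two-finger parallel gripper is mounted at the origin on a cart in front of the work surface, level with it; the furniture and walls round the work are solid. World frame = base frame: x ahead of the robot, y to its left, z up, the work surface at z = 0. Lengths are in m, angles in degrees, forces in N, time in s.
With the tool pointing down it reaches from about 0.4 to 0.825 m from the base axis. Payload 7 kg.
Tool frame: the origin (TCP) lies midway between the tips of the shut fingers; the grasp point (between the pads) lies 19 mm behind it; z points along the fingers, y is the line along which they close (so a half turn about z gives the same grasp; the last joint's range is limited). The gripper opens to 88 mm and grips with 3 to 60 N. Pads are 19 mm wide; open, the fingers measure 130 mm over their backs; the gripper's body (78 mm by 193 mm) begins 47 mm behind the grasp point.
Start: joints at [83.371, 20.546, 0.682, 0, -70.136, -16.507], TCP at [0.265, 0.621, 0.201] pointing down, gripper open.
Joint ranges: [-176.03, 176.03], [-82.01, 121.73], [-58.28, 71.71], [-173.87, 95.51], [-174.79, -0.11], [-173.66, 173.66]. Speed limits (degrees/s): [136.94, 136.94, 172.46, 180, 180, 180].

INTERFACE

Orientations are given as a 3x3 rotation matrix whose columns are the frame's x, y, z axes.
In Python, from rig import robot gives the robot as it stands. Calls block until the motion is done:
- robot.goto(position, orientation): joint-space move of the TCP to a pose.
- robot.servo_line(position, ori=None, speed=0.15): straight line of the TCP; ori=None keeps the orientation; speed is the mean speed in m/s.
- robot.movej(angles): joint-space move.
- robot.move_gripper(opening): opening from 0.0 (shut) to 1.0 (fully open); the grip force is fixed at half the most; returns when the fingers have stopped.
- robot.dwell(seconds).
- robot.ik(position, orientation): joint angles nearest the present ones, or None.
- robot.grab_frame(name): name is "side" or "top"; returns (picture, depth): 480x640x3 uint8, red, green, blue; 480x640 float32, m along the optical axis (not along the pixel's ray), 0 where there is no reading.
- robot.camera_info(name): a dict with "vfov" (degrees; the focal length in pixels is half the picture's height over the tangent of half this angle, whatever the lens; pixels are square), "cx", "cy" (the principal point, pixels), "k1" (the pictures are not rectified: a ray, as slopes to the right and down, at radius r is drawn at 1 + k1 r^2 times it, then the intrinsics apply), "view" (4x4, takes a point from world to camera coordinates). Camera axes: x right, y down, z forward; pixel columns grow to the right and rows downward; lengths in m; the calibration is good to about 2 mm. A picture is of the moment at which its call begins. camera_info takes no time and is no camera call.
A pose or a line that the arm cannot do raises robot.Unreachable and nothing moves.
- robot.job_done(): hands the job in; it is judged then, once.
Readings, each from a call of its own:
- robot.read_t(): time.
- robot.read_qpos(): joint angles.
- robot.read_qvel(): joint speeds.
- robot.read_effort(): joint torques, N m.
- robot.read_position(): TCP position.
- robot.read_tcp_rot(): TCP orientation.
- robot.read_force(): force on the tool from outside, world axes, zero at the start.
- robot.read_ft_torque(): the same for the moment, N m.
- robot.read_grip_width(): opening from 0.0 (shut) to 1.0 (fully open).
- robot.read_finger_force(): force on a finger pad.
Only numpy, scipy, OpenCV 4.12 (cv2) and the standard library are available. Lean on these libraries where they do the work, as an engineer would, in place of code of your own. Each camera call takes 0.05 s, during which the arm holds its last target. There are 200 camera calls.

TASK

Put the power bank on the sloped charging stand to charge: lay it lengthwise on the clear part of the slope, let go, and let it slide by itself down to the grey contact bar and sideways against the rail. Then push it gently down the slope against the stiff bar, without ramming it, until you feel it meet the hard stop hidden under the bar, and leave it there. Leave the small things lying around where they are.

Things in the scene. Friction and masses are not known exactly. Their poses are not given: they have to be found in the camera images.
- power_bank: the power bank: plain grey slab with rounded edges and black end caps, 92 x 58 x 24 mm, about 0.22 kg (varies by a third), lying flat on the desk. Origin: centre of its underside; x along its length, y along its width, z out of its top. Same both ways round: either end may go down the slope. Slippery on the bed (friction about 0.13).
- bed: the bare aluminium bed of the charging stand, fixed; slopes down 17 degrees along -x and 16 degrees along -y, so things slide into its low corner. Origin: that inside corner of ledge and side rail, on the plate's top face. x: up the slope along the rail; y: from the rail across to the open side; z: out of the plate. The plate spans x -36 to 150, y -10 to 124 mm; open at its upper end and +y side.
- rail (a point): point on the inner face of the side rail, on the plate's top face, at x = 60, y = 0 mm of the bed, same axes. The rail is 8 mm thick, stands 14 mm above the plate and runs along x from -34 to 150 mm. There is no room for a finger between the rail and the docked power bank, whose origin lies at y = 29 mm of the bed.
- ledge: ledge at the low end, fixed: black housing under a hood, 18 mm above the plate. Origin at x = 0, y = 29, z = 0 mm of the bed, same axes. Beneath the contact bar it hides a rigid depth stop, set anywhere from 0 to 10 mm up the slope of the origin, a setting not reported: it must be felt. Home, the power bank's end meets this stop, its origin 46 to 56 mm up the slope; there the force rises steeply.
- contact_bar (a joint): contact bar: grey bar along the ledge, y = 5 to 105 mm of the bed, 6 to 14 mm above the plate. Joint value in m: 0 = its face stands 18 mm up the slope of the ledge's origin and stops the sliding power bank, origin at 60 to 64 mm; grows as pushed in down the slope. Stiff: takes about 8 N, no spring, stays where pushed. Over 18 N in all is ramming.
- eraser: white and blue eraser, 22 x 56 x 13 mm, loose on the desk, to be left alone. Origin: centre of its underside
- binder_clip: black binder clip, 32 x 18 x 35 mm, loose on the desk, to be left alone. Origin: centre of its underside
- sharpener: small metal pencil sharpener, 29 x 15 x 14 mm, loose on the desk, to be left alone. Origin: centre of its underside
- tea_light: tea light in a metal cup, 38 mm across, 15 mm high, loose on the desk, to be left alone. Origin: centre of its underside
- usb_stick: usb stick, 56 x 19 x 9 mm, loose on the desk, to be left alone. Origin: centre of its underside

How it is judged (in metres and radians):
On the way, in this order (a step that is already met when the one before it is completed fails the run):
1. the power bank, let go, has slid into the corner: flat on the bed, its side on the rail and its lower end on the contact bar, which is not yet pushed in (angle between the z axis of power_bank and the z axis of bed, either way round below 0.06 rad and angle between the x axis of power_bank and the x axis of bed, either way round below 0.06 rad and z of power_bank in the frame of bed between -0.003 and 0.004 m and x of power_bank in the frame of bed between 0.058 and 0.067 m and y of power_bank in the frame of bed between 0.025 and 0.0325 m and value of joint contact_bar below 0.006 m and contact force between the fingers and power_bank below 0.1 N), for 0.2 s.
2. the power bank is pushed down the slope until its end bears on the hidden stop of the ledge with more than 2 N (value of joint contact_bar above 0.007 m and contact force between power_bank and ledge above 2 N), for 0.05 s.
At the end, for the whole second after the job is handed in: The power bank lies flat on the bed (within 4 mm and 0.06 rad), released and at rest where it met the stop: its origin 44.5 to 57 mm up the slope, the contact bar pushed in by more than 7 mm, its side on the rail (within 3 mm); the small things on the desk are within 30 mm of where they were (angle between the z axis of power_bank and the z axis of bed, either way round below 0.06 rad and angle between the x axis of power_bank and the x axis of bed, either way round below 0.06 rad and z of power_bank in the frame of bed between -0.003 and 0.004 m and x of power_bank in the frame of bed between 0.0445 and 0.0572 m and y of power_bank in the frame of bed between 0.026 and 0.032 m and value of joint contact_bar above 0.007 m and linear speed of power_bank below 0.01 m/s and contact force between the fingers and power_bank below 0.1 N and distance of each of eraser, binder_clip, sharpener, tea_light, usb_stick from where it was at the start of the episode below 0.03 m); the robot touches nothing.
It fails at once if the power bank is rammed on the hidden stop of the ledge with more than 12 N (beyond the 8 N that the bar takes) (contact force between power_bank and ledge above 12 N).
It fails at once if the robot, touching the power bank, forces it against the stand with more than 25 N (contact force between power_bank and dock above 25 N and contact force between the fingers and power_bank above 0.5 N).
It fails at once if the robot presses on the stand itself with more than 25 N (contact force between the arm and dock above 25 N).
It fails at once if the robot's fingers press on the stand itself with more than 25 N (contact force between the fingers and dock above 25 N).
It fails at once if a small thing on the desk is shoved more than 30 mm (distance of any of eraser, binder_clip, sharpener, tea_light, usb_stick from where it was at the start of the episode above 0.03 m).
It also fails if it takes over 51 s, if anything falls off the work surface, if the arm or the gripper's body presses on something with over 40 N, if the wrist force passes 120 N, or if a joint passes its speed limit or range.

## Working session

There is one attempt and no reset: what is moved stays moved. The work goes in short steps, each a Python script; the robot and the scene stay as the last script left them, time stands still between calls to the robot, and variables do not carry over. Pictures are saved under pics/ and viewed, at most 10 in all, crops included, and the job is handed in when it is done.

```bash
mkdir -p pics; python3 - <<'E'
from rig import robot
import cv2,numpy as np
for n in("top","side"):
    p,d=robot.grab_frame(n); cv2.imwrite(f"pics/{n}0.png",p[:,:,::-1]); np.savez(f"{n}0.npz",p=p,d=d)
    print(n,robot.camera_info(n),(d>0).mean())
print(robot.read_t(),robot.read_force())
E
```

```text
top {'vfov': 49.47300425231722, 'cx': 321.4828100502568, 'cy': 242.77545470622115, 'k1': -0.05644889768149899, 'view': array([[-0.01088315, -0.99993823,  0.00225864, -0.02615602],
       [-0.98462692,  0.01032265, -0.17436536,  0.49874778],
       [ 0.17433128, -0.00412156, -0.98467843,  0.97951096],
       [ 0.        ,  0.        ,  0.        ,  1.        ]])} 0.9961002604166667
side {'vfov': 57.493230116105686, 'cx': 321.33796384330964, 'cy': 240.07505435751676, 'k1': 0.004274153326002121, 'view': array([[-8.16924158e-01, -5.76744645e-01, -7.31217257e-04,
         4.14318156e-01],
       [-2.62608456e-01,  3.73097293e-01, -8.89851228e-01,
         1.93364608e-01],
       [ 5.13489746e-01, -7.26748941e-01, -4.56250213e-01,
         6.25576743e-01],
       [ 0.00000000e+00,  0.00000000e+00,  0.00000000e+00,
         1.00000000e+00]])} 0.9959375
0.1 [-0.48709827  0.50369324 -0.21310893]
```

View pics/top0.png

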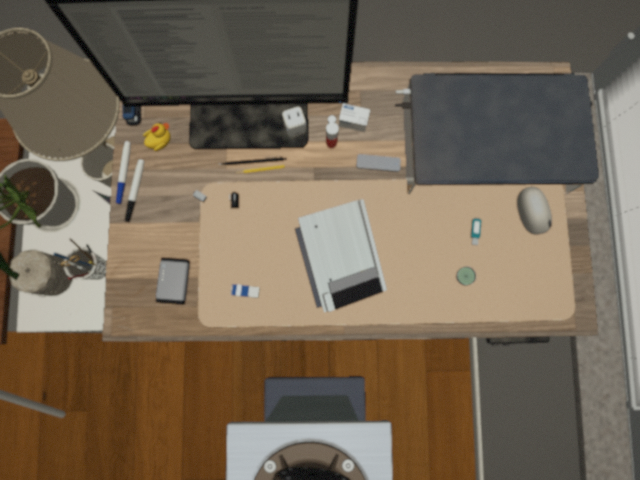

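View pics/side0.png

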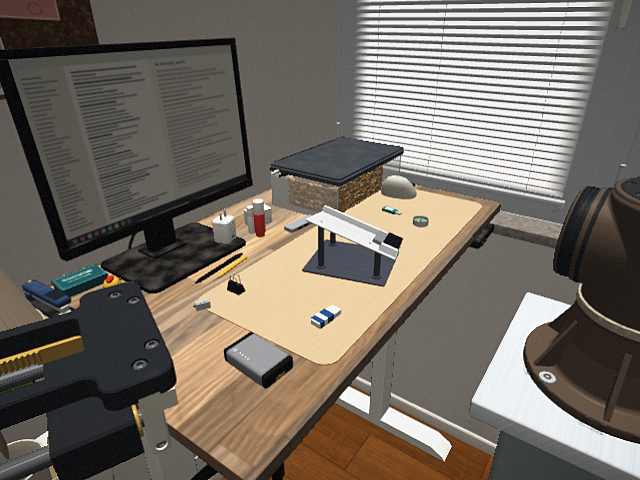

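The top view shows the power bank at about (172,281). The stand's plate is at (335,240), with its ledge and black hood at (357,290) and the rail along (363,200)-(383,290). The side view shows the plate raised on posts, sloping toward the robot. Next I'll fit the plate from depth.

```bash
cat > h.py <<'E'
import numpy as np, cv2
from rig import robot
def K(n):
    c=robot.camera_info(n); f=240/np.tan(np.radians(c["vfov"]/2))
    return c,f
def rays(n,uv):
    c,f=K(n); uv=np.atleast_2d(np.asarray(uv,float))
    q=(uv-[c["cx"],c["cy"]])/f; s=q.copy()
    for _ in range(20): s=q/(1+c["k1"]*(s**2).sum(1,keepdims=True))
    V=c["view"]; o=-V[:3,:3].T@V[:3,3]
    return o,np.c_[s,np.ones(len(s))]@V[:3,:3]
def unproj(n,uv,z):
    o,d=rays(n,uv); return o+d*np.reshape(z,(-1,1))
def onplane(n,uv,p,nrm):
    o,d=rays(n,uv); return o+d*(((p-o)@nrm)/(d@nrm))[:,None]
def proj(n,P):
    c,f=K(n); P=np.atleast_2d(P); X=P@c["view"][:3,:3].T+c["view"][:3,3]
    s=X[:,:2]/X[:,2:]; s=s*(1+c["k1"]*(s**2).sum(1,keepdims=True)); return s*f+[c["cx"],c["cy"]]
E
python3 - <<'E'
from h import *
z=np.load("top0.npz"); p,d=z["p"],z["d"]
def patch(x0,x1,y0,y1):
    u,v=np.meshgrid(np.arange(x0,x1),np.arange(y0,y1)); u=u.ravel();v=v.ravel()
    return np.c_[u,v],unproj("top",np.c_[u,v],d[v,u])
uv,P=patch(320,355,225,260)
c=P.mean(0); n=np.linalg.svd(P-c)[2][2]; n*=np.sign(n[2]); print("plate",c,n,np.abs((P-c)@n).max(),np.degrees(np.arccos(n[2])))
# height above plate over the stand
uv,P=patch(285,395,190,320); hh=((P-c)@n).reshape(130,110)
np.save("hh.npy",hh)
np.set_printoptions(linewidth=200)
for r in range(0,130,6): print(190+r,(hh[r,::5]*1000).round().astype(int))
uv,P=patch(165,180,270,295);print("bank top",P.mean(0),P[:,2].std())
uv,P=patch(210,225,240,280);print("desk",P[:,2].mean())
A=cv2.resize(p[190:320,285:395],None,fx=4.5,fy=4.5,interpolation=cv2.INTER_CUBIC)
B=cv2.resize(p[250:310,150:195],None,fx=6,fy=6,interpolation=cv2.INTER_CUBIC)
C=np.zeros((590,780,3),np.uint8);C[:A.shape[0],:A.shape[1]]=A;C[:B.shape[0],500:500+B.shape[1]]=B
cv2.imwrite("pics/crop1.png",C[:,:,::-1])
E
```

```text
plate [ 0.49299789 -0.06083143  0.08111174] [-0.15191547 -0.98654368  0.06044222] 0.05181548665101261 86.53480401420721
190 [-126 -116 -106  -96  -85  -75  -65  -54  -44  -34  -24  -13   -3    7   18   28   38   49   59   69   80   90]
196 [-125 -115 -104  -94  -84  -73  -63  -53  -43  -32  -22  -11   -1    9   19   30   40   50   61   71   81   91]
202 [-122 -112 -102  -92  -82  -71  -62  -51  -41  -30  -20  -10    1   14   23   33   42   52   62   73   83   93]
208 [-120 -111 -100  -90  -80  -70  -59  -49  -39  -21  -12   -3    6   16   25   34   44   54   64   74   84   52]
214 [-118 -109  -98  -88  -78  -56  -47  -38  -29  -20  -11   -2    8   17   26   36   45   55   65   76   86   96]
220 [-116 -106  -96  -72  -63  -54  -45   52  -28  -18   -9    0    9   19   28   37   47   57   67   77   87   98]
226 [-115 -104  -94  -71  -62  -53  -43  -35  -26  -17   -8    1   11   20   29   39   48   58   68   79   89   99]
232 [-113 -102  -92  -82  -60  -51  -42  -34  -24  -15   -6    3   12   21   31   40   50   59   70   80   90  101]
238 [-111 -101  -91  -79  -59  -50  -41  -32  -23  -
[... 808 characters left out ...]
  15  24  34  43  52  62  71  81  91 102 112]
286 [-97 -86 -76 -66 -56 -46 -36 -21 -12  -2   7  17  26  35  44  54  63  73  82  92 102 114]
292 [-94 -84 -74 -64 -54 -45 -34 -19 -10  -1   9  18  27  36  46  55  65  74  84  93 106 115]
298 [-92 -82 -72 -62 -52 -43 -32 -18  -8   1  10  20  29  38  47  57  66  77  87  97 107 117]
304 [-90 -81 -71 -61 -51 -41 -31 -21  -7   3  12  21  30  39  49  58  68  78  88  98 108 118]
310 [-89 -79 -69 -59 -49 -39 -29 -19  -6   4  11  20  30  40  50  60  70  80  90 100 110 120]
316 [-87 -77 -67 -57 -48 -38 -27 -18  -8   2  12  22  32  42  52  62  71  81  91 101 111 121]
bank top [0.42600583 0.26592124 0.02440553] 0.053145823973938834
desk 0.010534372252438296
```

View pics/crop1.png

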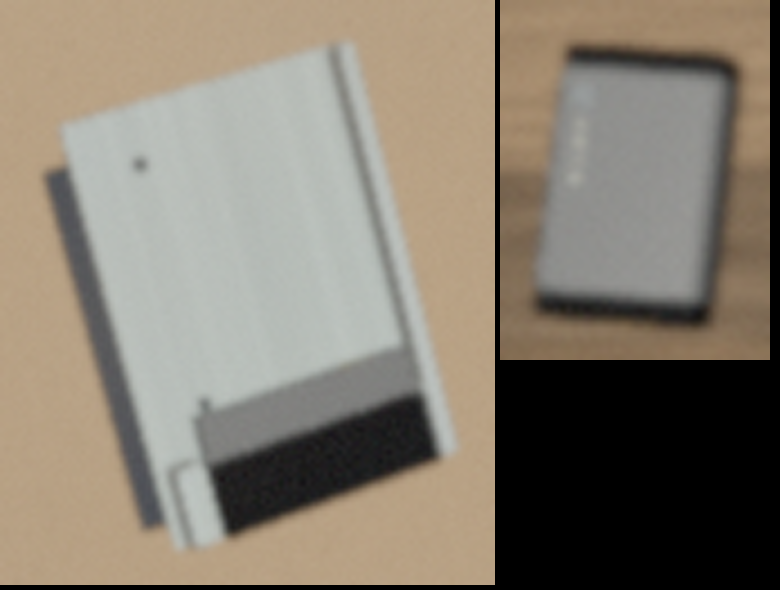

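The crop shows a bare plate whose rail inner edge runs from crop (335,45) to (418,390). The bar edge runs from (205,405) to (408,348), and there is a small dot at (140,165). My plane fit was spoilt by depth outliers, so I'll redo it robustly and derive the bed frame.

```bash
python3 - <<'E'
from h import *
z=np.load("top0.npz"); p,d=z["p"],z["d"]
np.set_printoptions(linewidth=220,suppress=True,precision=4)
def patch(x0,x1,y0,y1):
    u,v=np.meshgrid(np.arange(x0,x1),np.arange(y0,y1)); u=u.ravel();v=v.ravel()
    return np.c_[u,v],unproj("top",np.c_[u,v],cv2.medianBlur(d,5)[v,u])
uv,P=patch(315,358,222,262)
k=np.ones(len(P),bool)
for _ in range(8):
    A=np.c_[P[:,:2],np.ones(len(P))]; co=np.linalg.lstsq(A[k],P[k,2],rcond=None)[0]
    r=P[:,2]-A@co; k=abs(r-np.median(r[k]))<max(.002,2*np.median(abs(r)))
n=np.array([-co[0],-co[1],1]); n/=np.linalg.norm(n); c=P[k].mean(0)
print("n",n,"rms",r[k].std(),k.mean(),"tilt",np.degrees(np.arccos(n[2])))
# crop corners -> full pixel
f=lambda x,y:((x+.5)/4.5-.5+285,(y+.5)/4.5-.5+190)
pts=dict(openTop=f(62,125),openBot=f(177,548),hoodR=f(440,457),hoodL=f(227,535),railTopIn=f(335,45),railTopOut=f(353,43),railBotOut=f(455,452),barL=f(205,410),barR=f(408,348),dot=f(140,165),thing=f(205,402))
W={}
for a,q in pts.items():
    W[a]=onplane("top",q,c,n)[0]
ex=W["openTop"]-W["openBot"]; L=np.linalg.norm(ex); ex/=L; ey=np.cross(n,ex)
print("edge length (186?)",L,"slopes",np.degrees(np.arcsin(ex[2])),np.degrees(np.arcsin(ey[2])))
O=W["openTop"]-.150*ex-.124*ey
R=np.c_[ex,ey,n]; print("O",O,"\n",R)
for h in(0,.014,.018):
    print(h,{a:((onplane("top",q,c+h*n,n)[0]-O)@R*1000).round(1) for a,q in pts.items()})
uv,P=patch(285,395,190,320); Q=(P-O)@R; hh=Q[:,2].reshape(130,110)*1000
for r_ in range(8,130,5): print(190+r_,hh[r_,::5].round().astype(int))
np.savez("bed.npz",O=O,R=R)
uv,P=patch(165,180,270,295);print("bank top",np.median(P,0)); uv,P=patch(210,225,240,280);print("desk",np.median(P[:,2]))
g=lambda x,y:((x-500+.5)/6-.5+150,(y+.5)/6-.5+250)
for q in [(570,50),(736,62),(707,322),(538,305)]: print(onplane("top",g(*q),np.array([0,0,.024]),np.array([0,0,1.]))[0])
E
```

```text
n [-0.1948 -0.3538  0.9148] rms 0.0004582242493297858 1.0 tilt 23.818460386585453
edge length (186?) 0.18417789292751377 slopes 16.991386439090356 16.18433864529186
O [ 0.4362 -0.1381  0.0359] 
 [[ 0.9239 -0.3293 -0.1948]
 [ 0.247   0.9021 -0.3538]
 [ 0.2922  0.2787  0.9148]]
0 {'openTop': array([150., 124.,  -0.]), 'openBot': array([-34.2, 124. ,   0. ]), 'hoodR': array([-36.6,  -4. ,  -0. ]), 'hoodL': array([-36.4, 101. ,   0. ]), 'railTopIn': array([149.9,  -4. ,  -0. ]), 'railTopOut': array([148.5, -12.5,   0. ]), 'railBotOut': array([-36.8, -11.6,  -0. ]), 'barL': array([17.8, 96. ,  0. ]), 'barR': array([14.3, -2. , -0. ]), 'dot': array([124.9,  95.7,  -0. ]), 'thing': array([21.1, 95.1, -0. ])}
0.014 {'openTop': array([151. , 128.6,  14. ]), 'openBot': array([-30.3, 128.6,  14. ]), 'hoodR': array([-32.7,   2.5,  14. ]), 'hoodL': array([-32.5, 105.9,  14. ]), 'railTopIn': array([150.9,   2.5,  14. ]), 'railTopOut': array([149.6,  -5.8,  14. ]), 'railBotOut': array([-32.9,  -5. ,  14. ]), 'barL': array([ 20.9, 101. ,  14. ]), 'barR': array([17.4,  4.5, 14. ]), 'dot': array([126.
[... 2635 characters left out ...]
84 -80 -76 -72 -62  -1   8  14  17  19  19  18  18  18  19  19  18 -21 -18 -15]
298 [-89 -85 -81 -78 -74 -71 -62  -3  13  15  19  18  19  19  18  18  16 -27 -24 -21 -16 -14]
303 [-86 -84 -79 -75 -72 -69 -62 -54   8  15  17  18  19  17 -35 -32 -29 -26 -22 -18 -15 -11]
308 [-85 -81 -77 -74 -71 -68 -62 -59   3  14  15 -43 -41 -38 -34 -32 -27 -23 -20 -16 -12  -9]
313 [-82 -79 -77 -73 -68 -66 -62 -58 -53 -50 -47 -43 -40 -36 -33 -29 -26 -22 -18 -14 -11  -8]
318 [-81 -78 -74 -70 -67 -63 -59 -55 -51 -49 -45 -42 -38 -34 -31 -28 -23 -20 -17 -13  -8  -6]
bank top [0.4263 0.2668 0.0217]
desk 4.924027492858585e-05
[0.4745 0.2896 0.024 ]
[0.47   0.2336 0.024 ]
[0.3838 0.2405 0.024 ]
[0.3897 0.2968 0.024 ]
```

```bash
cat >> h.py <<'E'
b=np.load("bed.npz"); R=b["R"]; O=b["O"]+R@[0,.0013,0]
def bed(x,y,z): return O+R@np.array([x,y,z])
w=np.array([.083,.9966,0]); w/=np.linalg.norm(w)
def tool(y,z): return np.c_[np.cross(y,z),y,z]
Z=np.array([0,0,-1.])
S=1 if robot.read_tcp_rot()[:,1]@w>0 else -1
TG=tool(S*w,Z); TB=tool(S*R[:,1],-R[:,2])
BK=np.array([.4295,.2651,0])
E
python3 - <<'E'
from h import *
print(robot.read_tcp_rot().round(3),S)
for s in (1,-1):
    for p,T in((BK+[0,0,.1],tool(s*w,Z)),(bed(.082,.07,.07),tool(s*R[:,1],-R[:,2])),(bed(.13,.029,.006),tool(s*R[:,1],-R[:,2]))):
        q=robot.ik(p,T); print(s,p.round(3),None if q is None else np.round(q,1))
E
```

```text
[[ 0.92  -0.393 -0.   ]
 [-0.393 -0.92  -0.001]
 [ 0.     0.002 -1.   ]] -1
1 [0.43  0.265 0.1  ] [  54.     9.9  -28.4    0.   -51.7 -148.8]
1 [ 0.475 -0.078  0.144] [ -7.    4.3 -22.5 -26.6 -56.9 -52.1]
1 [ 0.545 -0.081  0.088] [ -6.6  14.  -18.3 -28.4 -51.8 -49.3]
-1 [0.43  0.265 0.1  ] [ 54.    9.9 -28.4   0.  -51.7  31.2]
-1 [ 0.475 -0.078  0.144] [ -7.    4.3 -22.5 -26.6 -56.9 127.9]
-1 [ 0.545 -0.081  0.088] [ -6.6  14.  -18.3 -28.4 -51.8 130.7]
```

```bash
python3 - <<'E'
from h import *
robot.goto(BK+[0,0,.08],TG)
p,d=robot.grab_frame("side"); cv2.imwrite("pics/side1.png",p[:,:,::-1])
robot.servo_line(BK+[0,0,.0035],speed=.08); print(robot.read_position(),robot.read_force())
robot.move_gripper(0.0); print("w",robot.read_grip_width()*88,robot.read_finger_force())
robot.servo_line(BK+[0,0,.16],speed=.15); print(robot.read_grip_width()*88,robot.read_force(),robot.read_t())
robot.goto(bed(.082,.07,.075),TB); print(robot.read_position()-bed(.082,.07,.075),robot.read_grip_width()*88,robot.read_t())
p,d=robot.grab_frame("side"); cv2.imwrite("pics/side2.png",p[150:330,230:470,::-1].repeat(3,0).repeat(3,1))
E
```

```text
[0.42977462 0.26540492 0.00391325] [-0.1824762   0.20145545  0.80617152]
w 0.3915254492424804 0.0
0.4781586838725989 [ 0.76131684 -0.73412608 -0.35316955] 5.3917
[ 9.89585813e-06  3.92495678e-04 -2.56758636e-04] 0.291260660029456 6.8833
```

View pics/side2.png

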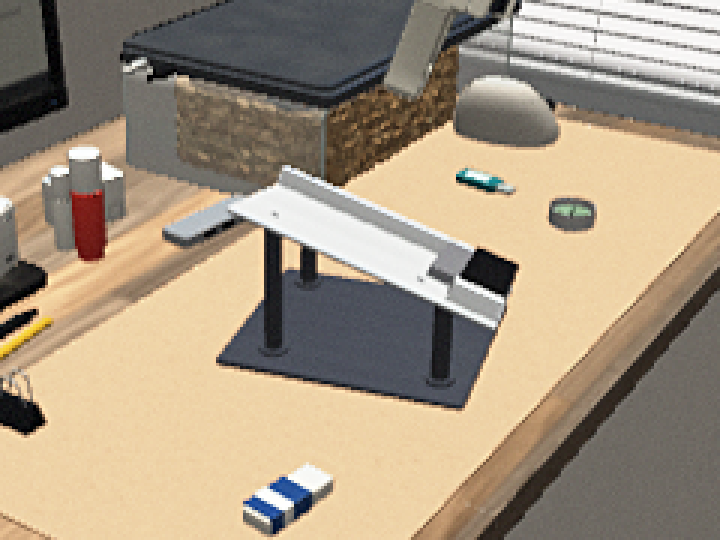

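The grip closed to zero, so the grasp missed. In the view the gripper isn't where I expected it over the stand, so I'll look at the full frames.

```bash
python3 - <<'E'
from h import *
p,d=robot.grab_frame("side"); q,_=robot.grab_frame("top")
print(proj("side",[robot.read_position(),BK+[0,0,.024],O,BK+[0,0,.08]]),proj("top",[robot.read_position(),BK+[0,0,.024],O]))
print(robot.read_position(),robot.read_tcp_rot().round(3),robot.read_qpos())
s1=cv2.imread("pics/side1.png")
C=np.vstack([np.hstack([cv2.resize(x,(400,300)) for x in (s1,p[:,:,::-1])]),np.hstack([q[200:500,80:480,::-1][:280],np.zeros((280,400,3),np.uint8)])])
cv2.imwrite("pics/c3.png",C)
E
```

```text
[[358.35535661 192.90037014]
 [260.39615719 347.78936629]
 [385.76362958 237.99109189]
 [257.8509614  316.890143  ]] [[348.87043639 245.82812154]
 [172.54409924 280.23029688]
 [375.58709412 274.37999788]]
[ 0.473991   -0.07917527  0.14827927] [[ 0.924  0.33   0.194]
 [ 0.248 -0.902  0.354]
 [ 0.292 -0.279 -0.915]] [ -7.07970977   3.96167376 -22.20628539 -26.41411196 -57.51967853
 127.80317211]
```

View pics/c3.png

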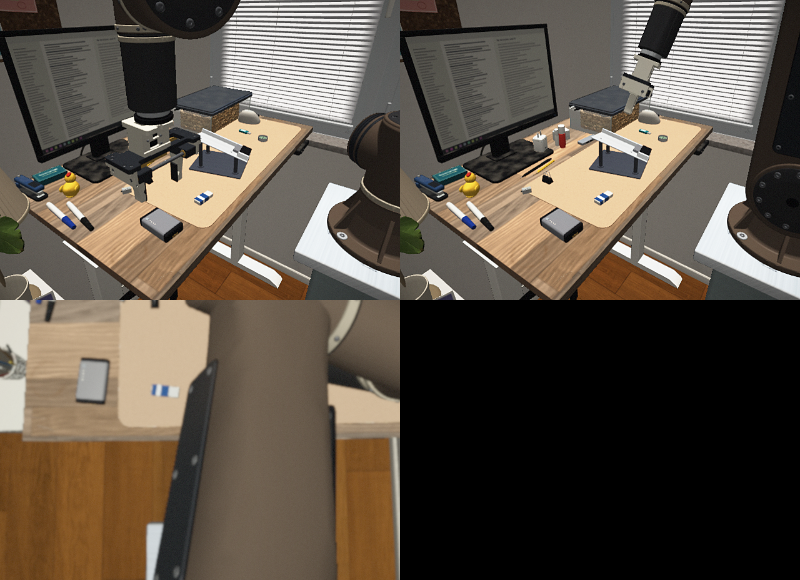

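Composite: the bank is untouched, and the gripper tip appears at about side px (371,173), while the reported TCP projects to (358,193). The reported TCP and the camera disagree, so I'll locate the fingertips from depth.

```bash
python3 - <<'E'
from h import *
np.set_printoptions(linewidth=200,suppress=True,precision=3)
p,d=robot.grab_frame("side")
u,v=np.meshgrid(np.arange(340,410),np.arange(110,200)); uv=np.c_[u.ravel(),v.ravel()]
P=unproj("side",uv,d[uv[:,1],uv[:,0]])
T=robot.read_tcp_rot(); Q=(P-robot.read_position())@T   # tool frame
k=(abs(Q)<[.1,.1,.1]).all(1)
i=np.flatnonzero(k); o=i[np.argsort(-Q[i,2])][::max(1,len(i)//25)]
for j in o: print(uv[j],P[j],Q[j]*1000)
cv2.imwrite("pics/tip.png",cv2.resize(p[90:230,310:450,::-1],None,fx=4,fy=4,interpolation=cv2.INTER_CUBIC))
E
```

```text
[363 182] [ 0.464 -0.078  0.173] [ -1.68  -11.358 -24.244]
[367 181] [ 0.455 -0.077  0.177] [ -8.698 -16.47  -29.493]
[368 179] [ 0.454 -0.079  0.181] [ -8.91  -15.84  -33.644]
[369 177] [ 0.452 -0.08   0.185] [ -9.351 -17.105 -37.963]
[370 175] [ 0.451 -0.081  0.189] [ -9.722 -17.8   -42.208]
[362 169] [ 0.469 -0.081  0.197] [  9.393 -13.734 -46.427]
[372 171] [ 0.45  -0.086  0.196] [-10.012 -15.463 -50.361]
[373 169] [ 0.448 -0.085  0.2  ] [-10.542 -17.509 -54.665]
[374 167] [ 0.448 -0.089  0.203] [-10.567 -15.344 -58.66 ]
[372 164] [ 0.449 -0.083  0.21 ] [ -5.652 -21.661 -62.759]
[376 163] [ 0.447 -0.094  0.21 ] [-10.849 -12.954 -66.789]
[374 160] [ 0.449 -0.089  0.217] [ -5.82  -18.407 -70.781]
[377 159] [ 0.443 -0.09   0.219] [-10.586 -20.625 -74.687]
[373 155] [ 0.451 -0.089  0.226] [ -0.752 -20.772 -78.656]
[380 155] [ 0.451 -0.117  0.219] [ -9.642   6.885 -82.505]
[379 153] [ 0.437 -0.084  0.233] [-11.028 -31.578 -86.539]
[353 141] [ 0.458 -0.025  0.265] [ 32.244 -86.254 -90.408]
[362 144] [ 0.442 -0.029  0.261] [ 15.474 -87.106 -91.512]
[388 154] [ 0.397 -0.041  0.248] [-32.805 -88.289 -92.563]
[353 139] [ 0.457 -0.025  0.268] [ 33.208 -88.066 -93.573]
[357 140] [ 0.449 -0.025  0.268] [ 25.631 -90.351 -94.622]
[378 148] [ 0.413 -0.035  0.257] [-13.241 -90.13  -95.532]
[365 142] [ 0.437 -0.031  0.265] [ 11.775 -88.119 -96.536]
[391 152] [ 0.393 -0.044  0.251] [-36.03  -86.748 -97.468]
[363 140] [ 0.44  -0.03   0.268] [ 16.127 -89.227 -98.384]
[367 141] [ 0.434 -0.033  0.266] [  9.209 -88.142 -99.338]
```

View pics/tip.png

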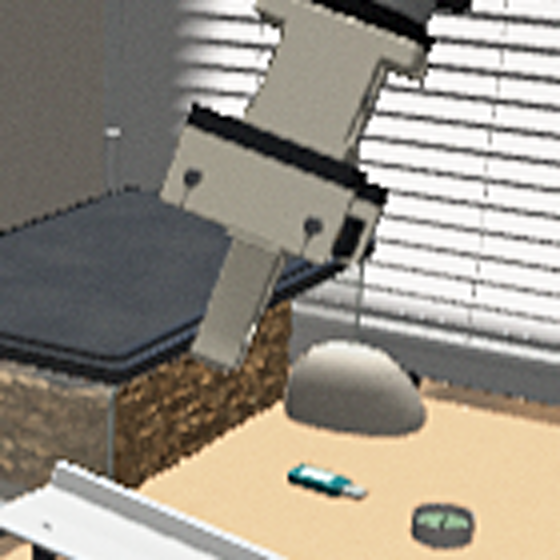

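The fingertips really sit about 24 mm behind the reported TCP along tool z, and they match laterally (x ±10 mm). I'll apply that offset and descend with a force guard.

```bash
cat >> h.py <<'E'
DZ=.024
def go(tip,T,**k): robot.goto(tip+T[:,2]*DZ,T)
def line(tip,T,speed=.1): robot.servo_line(tip+T[:,2]*DZ,speed=speed)
E
python3 - <<'E'
from h import *
robot.move_gripper(1.0)
go(BK+[0,0,.09],TG); f0=robot.read_force()
line(BK+[0,0,.016],TG,.1)
z=.016
while z>.0045:
    z-=.003; line(BK+[0,0,z],TG,.05); f=robot.read_force()-f0; print(round(z,4),f.round(2))
    if abs(f[2])>3: break
robot.move_gripper(0.0); print("w",robot.read_grip_width()*88,robot.read_finger_force(),robot.read_t())
p,d=robot.grab_frame("side"); cv2.imwrite("pics/grasp.png",cv2.resize(p[260:400,180:340,::-1],None,fx=3,fy=3))
E
```

```text
0.013 [-0.07  0.08 -0.54]
0.01 [-0.38  0.3  -0.07]
0.007 [-0.4   0.48  0.46]
0.004 [-0.66  0.09  0.04]
w 57.61208789628885 29.999963343143463 12.5083
```

View pics/grasp.png

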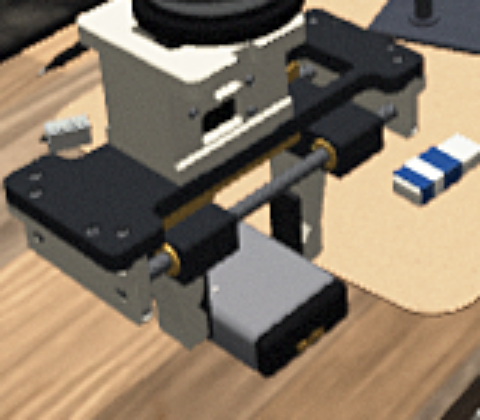

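The slab is gripped at 57.6 mm, with the pads straddling it. Next: lift, carry, and a guarded lowering onto the bed.

```bash
python3 - <<'E'
from h import *
line(BK+[0,0,.16],TG,.2)
go(bed(.086,.07,.06),TB); f0=robot.read_force(); n=R[:,2]
line(bed(.086,.07,.016),TB,.1); h=.016
p,d=robot.grab_frame("side"); cv2.imwrite("pics/place.png",cv2.resize(p[150:330,250:450,::-1],None,fx=3,fy=3))
while h>.005:
    h-=.002; line(bed(.086,.07,h),TB,.05); f=(robot.read_force()-f0)@n; print(round(h,4),f.round(2))
    if f>2.5: break
print("w",robot.read_grip_width()*88,robot.read_t())
E
```

```text
0.014 0.8
0.012 0.08
0.01 0.48
0.008 1.11
0.006 0.61
0.004 8.52
w 57.95246316667295 17.1333
```

View pics/place.png

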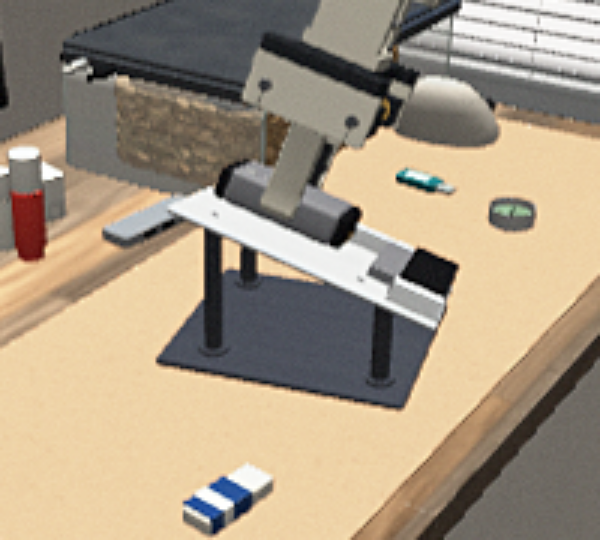

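The bank lies parallel on the plate and has just touched (8.5 N). Release and retract along the plate normal.

```bash
python3 - <<'E'
from h import *
line(bed(.086,.07,.0055),TB,.05)
robot.move_gripper(.85)
line(bed(.086,.07,.06),TB,.15)
robot.move_gripper(0.0)
go(bed(.16,.029,.06),TB)
p,d=robot.grab_frame("side"); cv2.imwrite("pics/slid.png",cv2.resize(p[150:330,250:450,::-1],None,fx=3,fy=3))
print(robot.read_t())
uv=np.array([(u,v) for v in range(190,290) for u in range(290,420)]); P=unproj("side",uv,cv2.medianBlur(d,3)[uv[:,1],uv[:,0]])
Q=(P-O)@R; k=(abs(Q[:,2]-.024)<.003)&(Q[:,0]>0)&(Q[:,0]<.14)&(Q[:,1]>-.02)&(Q[:,1]<.12)
print(k.sum(),np.percentile(Q[k],[1,50,99],axis=0)*1000)
E
```

```text
20.2
140 [[26.03949668  6.72995453 21.01398607]
 [61.87657038 34.80637568 21.40517568]
 [99.12855643 56.02636476 22.00899611]]
```

View pics/slid.png

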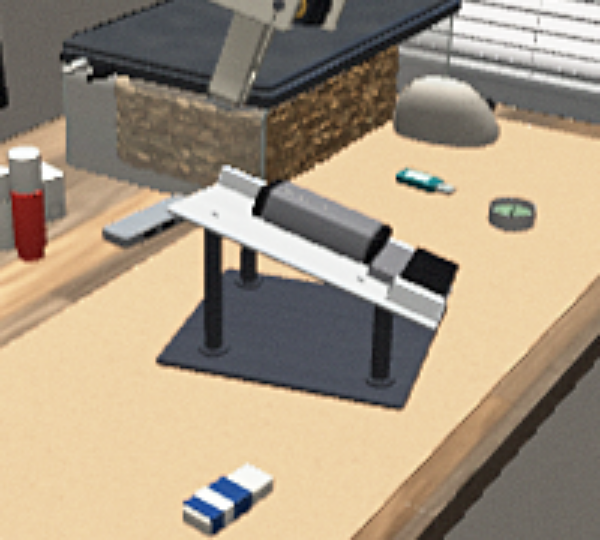

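The bank lies flat in the corner, against the rail and the bar: its top measures x 26–99 (rounded edges and caps cut off the ends), y 7–56. Now the gentle guarded push.

```bash
python3 - <<'E'
from h import *
ex=R[:,0]
line(bed(.16,.029,.007),TB,.1)
line(bed(.135,.029,.007),TB,.1); robot.dwell(.2)
F=lambda:np.mean([robot.read_force()@ex for _ in range(4)])
f0=F(); x=.135; log=[]; c=None
while x>.095 and robot.read_t()<44:
    x-=.0008 if c is None else .0003
    line(bed(x,.029,.007),TB,.02 if c is None else .012)
    f=F()-f0; log.append((round(x*1000,1),round(f,1)))
    if c is None and f>2.5: c=x
    if c and c-x>.0055:
        pl=np.median([b for a,b in log if c-.005<a/1000<c-.0015])
        if f>pl+3.5: break
    if f>14: print("high");break
robot.dwell(.15); print(F()-f0,c,robot.read_t(),((robot.read_position()-TB[:,2]*DZ-O)@R*1000).round(1)); print(log)
E
```

```text
12.055571572364588 0.1206000000000001 42.6333 [105.1  28.7   7.9]
[(134.2, np.float64(-0.1)), (133.4, np.float64(0.4)), (132.6, np.float64(-0.7)), (131.8, np.float64(-0.6)), (131.0, np.float64(-0.0)), (130.2, np.float64(0.2)), (129.4, np.float64(-0.8)), (128.6, np.float64(-0.2)), (127.8, np.float64(-0.6)), (127.0, np.float64(-0.3)), (126.2, np.float64(0.3)), (125.4, np.float64(0.0)), (124.6, np.float64(-0.3)), (123.8, np.float64(0.4)), (123.0, np.float64(0.3)), (122.2, np.float64(-0.7)), (121.4, np.float64(2.0)), (120.6, np.float64(4.6)), (120.3, np.float64(4.5)), (120.0, np.float64(7.3)), (119.7, np.float64(7.2)), (119.4, np.float64(6.7)), (119.1, np.float64(7.5)), (118.8, np.float64(9.1)), (118.5, np.float64(8.0)), (118.2, np.float64(8.3)), (117.9, np.float64(7.1)), (117.6, np.float64(7.8)), (117.3, np.float64(8.0)), (117.0, np.float64(7.7)), (116.7, np.float64(8.4)), (116.4, np.float64(8.1)), (116.1, np.float64(7.1)), (115.8, np.float64(7.1)), (115.5, np.float64(8.1)), (115.2, np.float64(7.6)), (114.9, np.float64(7.0)), (114.6, np.float64(7.1)), (114.3, np.float64(8.3)), (114.0, n
[... 464 characters left out ...]
6, np.float64(7.4)), (108.3, np.float64(7.4)), (108.0, np.float64(6.7)), (107.7, np.float64(7.2)), (107.4, np.float64(7.8)), (107.1, np.float64(7.3)), (106.8, np.float64(8.4)), (106.5, np.float64(6.9)), (106.2, np.float64(7.8)), (105.9, np.float64(7.8)), (105.6, np.float64(8.2)), (105.3, np.float64(7.9)), (105.0, np.float64(7.2)), (104.7, np.float64(7.4)), (104.4, np.float64(8.2)), (104.1, np.float64(8.0)), (103.8, np.float64(6.8)), (103.5, np.float64(7.3)), (103.2, np.float64(8.0)), (102.9, np.float64(7.3)), (102.6, np.float64(9.0)), (102.3, np.float64(9.1)), (102.0, np.float64(9.9)), (101.7, np.float64(10.7)), (101.4, np.float64(10.6)), (101.1, np.float64(11.4)), (100.8, np.float64(12.0))]
```

The hard stop is felt: force rose steadily from a 7.6 N plateau to 12 N. Back off, take a look, then hand in.

```bash
python3 - <<'E'
from h import *
line(bed(.135,.029,.007),TB,.06)
line(bed(.145,.029,.07),TB,.12)
p,d=robot.grab_frame("side"); cv2.imwrite("pics/end.png",cv2.resize(p[150:330,250:450,::-1],None,fx=3,fy=3))
print(robot.read_t(),robot.read_force())
E
```

```text
44.0833 [-0.42696594  0.20818839  0.18339625]
```

View pics/end.png

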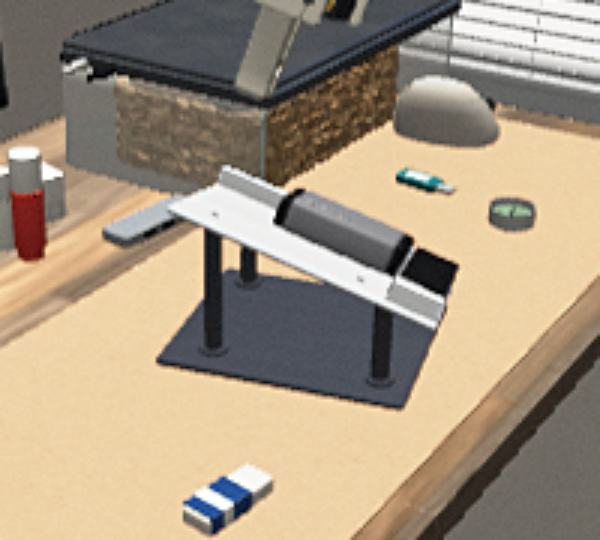

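The bank sits flat along the rail, the bar is pushed in under the hood, and the gripper is clear.

```bash
python3 -c "
from rig import robot
print(robot.job_done())"
```

```text
the job is handed in; nothing more can be done
None
```

I handed the job in at about 44 s (limit 51 s), with no verdict returned: the power bank slid into the corner and was pushed until the force rose from about 7.6 N to 12 N at the hidden stop, then left flat on the rail with the gripper clear and no small things touched; an earlier grasp closed on air because the fingertips sat about 24 mm short of the reported TCP.

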